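# Set the lens cleaner's timer

### The arm

A 6-joint arm with a two-finger parallel gripper is mounted at the origin on the work surface. World frame = base frame: x ahead of the robot, y to its left, z up, the work surface at z = 0. Lengths are in m, angles in degrees, forces in N, time in s.
With the tool pointing down it reaches from about 0.35 to 0.875 m from the base axis. Payload 4.2 kg.
Tool frame: the origin (TCP) lies on the centre line of the jaws, within the pads' length; the fingertips stand 19 mm ahead of it and the grasp point (between the pads) is the TCP; x points along the fingers, y is the direction in which the jaws open and shut, and the axes are right-handed (so a half turn about x gives the same grasp; the last joint's range is limited). The gripper opens to 87 mm and grips with 3 to 60 N. Pads are 19 mm wide; open, the fingers measure 117 mm over their backs; the gripper's body (75 mm by 190 mm) begins 51 mm behind the grasp point.
Start: joints at [-61.215, 22.042, 0.453, 0, -68.411, -14.817], TCP at [0.151, -0.606, 0.242] pointing down, gripper open.
Joint ranges: [-179.83, 179.83], [-69.29, 118.12], [-61.27, 80.66], [-181.25, 117.63], [-171.15, -9.14], [-177.46, 177.46]. Speed limits (degrees/s): [159.86, 159.86, 180, 180, 180, 180].

### API

Orientations are given as a 3x3 rotation matrix whose columns are the frame's x, y, z axes.
In Python, from station import r, viewer, job, spotter gives the robot as it stands.
- The arm moves only by the tool play_rows, never from a script. Its argument "commands" is a list of rows, each an object of numbers: "fingers": the gripper command: -1 is fully open, 1 is shut, values between are in proportion; "tx", "ty", "tz": the shift along the tool's x, y, z normalised to -1 to 1, where 1 is 750 mm; "ax", "ay", "az": the turn, a rotation vector about the tool's x, y, z normalised to -1 to 1, where 1 is pi rad. In form: [{"fingers": .., "tx": .., "ty": .., "tz": .., "ax": .., "ay": .., "az": ..}, ...]. A call has 1 to 5 rows; each row is the pose to reach, as a shift and turn from the pose commanded when the call began, along the tool's axes at that moment, turning the shorter way round; what a row does not reach only later rows make up. A row lasts 1/12 s, in which the tool goes at most 41.7 mm and 7.16 degrees, less where a joint would pass 70% of its speed; a pose out of reach is approached as far as the arm can. A call with a number of a shift or a turn outside -1 to 1 is refused whole. A call with a gripper value outside its range is refused whole. The fingers move at their own pace and stop on an object; the grip force is fixed at half the most. Time passes only in rows, so rows that repeat a pose let the fingers close. It gives the time, the measured TCP pose, the force and the opening at its end, in the units of the state.
- r.sense(): the state, without advancing time (a new reading comes with each control period).
- viewer.capture(name): name is "scene" or "top" or "wrist"; returns a dict with "image" (420x560x3 uint8, red, green, blue), "fx", "fy", "cx", "cy" (pixels), "dist" ([k1, k2, p1, p2, k3] as OpenCV has them; the pictures are not rectified), "R" (3x3) and "t" (3): a world point X has camera coordinates R X + t; the wrist camera has in their place "mount" (4x4, takes a point from camera to tool coordinates, whose origin is the TCP and whose axes are the tool frame's). Camera axes: x right, y down, z forward; pixel columns grow to the right and rows downward; lengths in m; the calibration is good to about 2 mm. A picture is of the moment at which its call begins: read the wrist's pose just before it. There is no depth.
- job.finish_job(): hands the job in, once; it reports no verdict.
Trained networks look in a picture, given as the dict that the camera call returned (one of the last four; its "shot" number tells which), for a name from the list of things; names that differ only in an ending like _2 or _b are one class to them, and where a whole thing is asked for, a point or a joint stands for the part that bears it (a point fixed in the world has none). Each returns a list of dicts, best first, with "score" (0 to 1); they miss things now and then, are a little off and sometimes report something else, mostly with a low value. They report only what shows in the picture. A call takes as long as a camera call.
- spotter.find_in(name, picture): "uv" ([column, row] in pixels, amid what is visible of it).
- spotter.silhouettes(name, picture): "region" (420x560 bool, what is visible of it) and "uv" ([column, row] in pixels, amid what is visible of it).
The state is a dict: "time_s": time; "joints": joint angles; "joint_velocities": joint speeds; "effort": joint torques, N m; "tcp_pos": TCP position; "ee_rot": TCP orientation; "wrist_force": force on the tool from outside, world axes, zero at the start; "moment": the same for the moment, N m; "gripper_width": opening from 0.0 (shut) to 1.0 (fully open).
Only numpy, scipy, OpenCV 4.12 (cv2) and the standard library are available. Lean on these libraries where they do the work, as an engineer would, in place of code of your own. Each camera call takes 0.05 s, during which the arm holds its last target. There are 200 camera calls.

### The job

On the mint-green contact-lens cleaner, turn the white inner timer knob clockwise until its orange pointer end points at the green dot on the cleaner's top. Do not turn the dark outer power ring beneath it, and let go of the knob when it is set. The grey charger with the silver ring beside it is a different appliance.

Things in the scene. Friction and masses are not known exactly. Their poses are not given: they have to be found in the camera images.
- timer (a joint): Angle of the white inner timer knob about its upright axis, rad. 0 = pointer exactly at the green dot; positive = counter-clockwise from it, seen from above. Starts between 0.65 and 1.25; turns from -0.6 to 1.5, past the dot. Friction about 0.03 N m, no spring, no clicks: it stays where it is left.
- timer_grip (a point): Grip point on the axis of the white inner timer knob, 46 mm above the cleaner's top. The knob's grip bar is 14 mm wide, 44 mm long (24 mm ahead of the axis to its orange pointer end, 20 mm behind), 36 mm high; its top is 12 mm above this point, its foot 24 mm below, on a white disc 42 mm across. x axis along the bar towards the orange end, z up.
- green_dot (a point): Centre of the 12 mm green dot on the cleaner's flat top, 49 mm from the dial's axis. Small white dots are only scale marks. The cleaner is a fixed mint box, 120 x 160 x 70 mm high, with a round clear lid beside the dial (62 mm across, 11 mm high), on a 10 mm clear shelf. A dark grey box of the same size with a silver ring and black knob is the charger.
- ring_tab (a point): Point on the small tab of the dark outer ring, 40 mm from the dial's axis, 15 mm above the cleaner's top; it goes round with the ring. The ring is 68 mm across, coaxial with the timer knob, its top 16 mm above the cleaner's top (30 mm below timer_grip). It turns under light friction (0.04 N m), not linked to the timer knob.

How it is judged:
By the outcome, as a careful person would: the job done as asked, in the order asked, and still so for the second after the job is handed in, with the robot touching nothing.
It also fails if it takes over 32 s, if anything falls off the work surface, if the arm or the gripper's body presses on something with over 40 N, if the wrist force passes 120 N, or if a joint passes its speed limit or range.

## Working session

There is one attempt and no reset: what is moved stays moved. The work goes in short steps, Python scripts to look and compute and a tool call to move; the robot and the scene stay as the last step left them, time stands still between calls to the robot, and variables do not carry over. Pictures are saved under pics/ and viewed, about 8 in all and at most 12, crops included, and the job is handed in when it is done.

Besides the shell and the picture viewer there is one more tool, called after "Request:" as name([rows], argument=value, ...), one row to a line, values as JSON. play_rows: Moves the arm, as the interface text tells. Its arguments: {"type":"object","properties":{"commands":{"type":"array"}},"required":["commands"]}

```bash
mkdir -p pics; ls
cat > h.py <<'E'
import numpy as np, cv2
from station import r, viewer, job, spotter
def K(p): return np.array([[p['fx'],0,p['cx']],[0,p['fy'],p['cy']],[0,0,1.]])
def cam(p,s=None):
    if 'R' in p: return np.array(p['R']),np.array(p['t'])
    M=np.array(p['mount']); Rw=np.array(s['ee_rot']); tw=np.array(s['tcp_pos'])
    Rc=Rw@M[:3,:3]; c=Rw@M[:3,3]+tw
    return Rc.T,-Rc.T@c
def toz(p,uv,z,s=None):
    R,t=cam(p,s); n=cv2.undistortPoints(np.array([[uv]],float),K(p),np.array(p['dist'],float))[0,0]
    d=R.T@np.array([n[0],n[1],1]); c=-R.T@t
    return c+d*(z-c[2])/d[2]
def proj(p,X,s=None):
    R,t=cam(p,s); return cv2.projectPoints(np.array(X,float).reshape(-1,1,3),cv2.Rodrigues(R)[0],t,K(p),np.array(p['dist'],float))[0][:,0]
def save(p,n): cv2.imwrite('pics/'+n,cv2.cvtColor(p['image'],cv2.COLOR_RGB2BGR))
E
python3 - <<'E'
from h import *
s=r.sense();print(s['time_s'],s['tcp_pos'],s['ee_rot'],s['gripper_width'])
ims=[]
for n in ['scene','top']:
    p=viewer.capture(n); save(p,n+'.png'); ims.append(p['image'])
    print(n, (-np.array(cam(p,s)[0]).T@cam(p,s)[1]))
    for k in ['timer','timer_grip','green_dot','ring_tab']:
        f=spotter.find_in(k,p); print(n,k,[(np.round(x['uv'],1),round(x['score'],2), [np.round(toz(p,x['uv'],z,s),3) for z in (.08,.126)]) for x in f[:3]])
E
```

```text
pics
0.0 [ 0.15074601 -0.60594561  0.24044084] [[-6.25470446e-04 -2.41166154e-01  9.70483640e-01]
 [ 2.15995859e-03  9.70481240e-01  2.41166950e-01]
 [-9.99997472e-01  2.24704727e-03 -8.60984279e-05]] 0.9985004274545057
scene [ 0.92152669 -0.04791633  0.67480962]
scene timer [(array([216.8, 201.5]), 0.76, [array([ 0.495, -0.185,  0.08 ]), array([ 0.528, -0.175,  0.126])])]
scene timer_grip [(array([219.9, 198.1]), 0.8, [array([ 0.488, -0.181,  0.08 ]), array([ 0.522, -0.171,  0.126])])]
scene green_dot [(array([244.4, 228.6]), 0.63, [array([ 0.545, -0.134,  0.08 ]), array([ 0.574, -0.127,  0.126])])]
scene ring_tab [(array([221.3, 216.8]), 0.61, [array([ 0.525, -0.174,  0.08 ]), array([ 0.556, -0.164,  0.126])])]
top [ 0.38898282 -0.03117522  0.77443408]
top timer [(array([344.1, 212.6]), 0.87, [array([ 0.522, -0.176,  0.08 ]), array([ 0.513, -0.167,  0.126])])]
top timer_grip [(array([342.9, 215.8]), 0.84, [array([ 0.517, -0.173,  0.08 ]), array([ 0.508, -0.163,  0.126])])]
top green_dot [(array([322.7, 221.9]), 0.61, [array([ 0.513, -0.135,  0.08 ]), array([ 0.505, -0.128,  0.126])])]
top ring_tab [(array([337.5, 225.4]), 0.89, [array([ 0.502, -0.159,  0.08 ]), array([ 0.494, -0.151,  0.126])])]
```

Run:
```python
import cv2,numpy as np
a=cv2.imread('pics/scene.png');b=cv2.imread('pics/top.png')
A=cv2.resize(a[130:290,120:340],None,fx=2.5,fy=2.5,interpolation=3)
B=cv2.resize(b[140:300,240:460],None,fx=2.5,fy=2.5,interpolation=3)
cv2.imwrite('pics/a.png',A);cv2.imwrite('pics/b.png',B)
```

```text
(no output)
```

View pics/a.png

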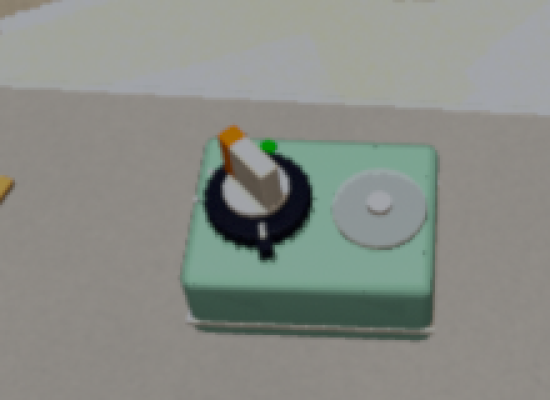

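View pics/b.png

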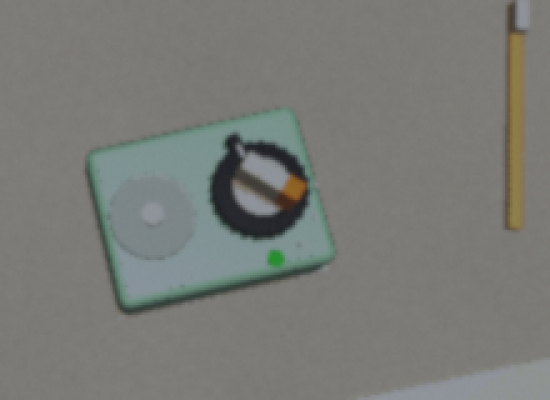

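View pics/scene.png

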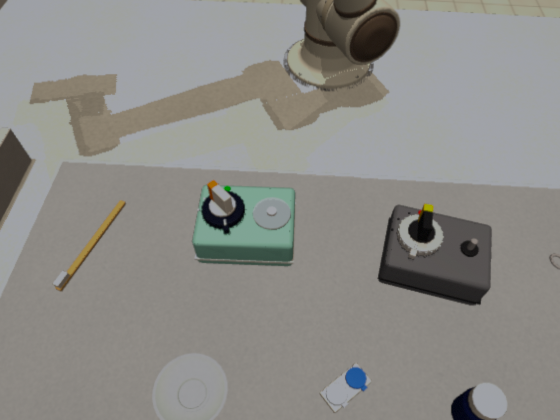

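```bash
cat >> h.py <<'E'
def green(p,box=None):
    h=cv2.cvtColor(p['image'],cv2.COLOR_RGB2HSV); m=cv2.inRange(h,(50,150,60),(75,255,255))
    n,l,st,c=cv2.connectedComponentsWithStats(m); return [(c[i],st[i,4]) for i in range(1,n) if st[i,4]>3]
def tri(P,uvs,S):
    A=[];b=[]
    for p,uv,s in zip(P,uvs,S):
        c=toz(p,uv,0,s);R,t=cam(p,s);o=-R.T@t;d=(c-o)/np.linalg.norm(c-o);M=np.eye(3)-np.outer(d,d);A.append(M);b.append(M@o)
    return np.linalg.solve(sum(A),sum(b))
E
python3 - <<'E'
from h import *
s=r.sense();P=[viewer.capture(n) for n in('scene','top')]
g=[green(p) for p in P];print(g)
print(tri(P,[(227.6,188.8),(350.4,243.6)],[s,s]))
p=P[1]
print(toz(p,(350.4,243.6),.08),toz(p,(240+261/2.5,140+190/2.5),.096))
w=viewer.capture('wrist');print(w['mount'],w['fx'])
E
```

```text
[[(array([227.17857143, 188.28571429]), np.int32(28))], [(array([350., 243.]), np.int32(21))]]
[ 0.4655723  -0.17306921  0.07715623]
[ 0.46528746 -0.17362415  0.08      ] [ 0.51292515 -0.17192117  0.096     ]
[[-2.71232234e-04 -3.04980316e-01  9.52358616e-01 -1.43885909e-01]
 [ 9.99999961e-01 -1.45981362e-04  2.38051903e-04  4.46228394e-04]
 [ 6.64254633e-05  9.52358643e-01  3.04980344e-01 -8.39461337e-02]
 [ 0.00000000e+00  0.00000000e+00  0.00000000e+00  1.00000000e+00]] 293.76961468476367
```

Request:
play_rows([
  {"fingers": -1,"tx": -0.08,"ty": 0.445,"tz": 0.608,"ax": -0.2556,"ay": 0,"az": 0},
  {"fingers": -1,"tx": -0.08,"ty": 0.445,"tz": 0.608,"ax": -0.2556,"ay": 0,"az": 0},
  {"fingers": -1,"tx": -0.08,"ty": 0.445,"tz": 0.608,"ax": -0.2556,"ay": 0,"az": 0},
  {"fingers": -1,"tx": -0.08,"ty": 0.445,"tz": 0.608,"ax": -0.2556,"ay": 0,"az": 0},
  {"fingers": -1,"tx": -0.08,"ty": 0.445,"tz": 0.608,"ax": -0.2556,"ay": 0,"az": 0},
])

```text
time_s: 1.07
tcp_pos: [0.2844, -0.4459, 0.2639]
ee_rot: [[0.0, -0.767, 0.641], [-0.0, 0.641, 0.767], [-1.0, -0.0, -0.0]]
wrist_force: [0.5, -0.5, 0.7]
gripper_width: 0.998
```

```bash
cat >> h.py <<'E'
def go(pos,bear):
    s=r.sense();R=np.array(s['ee_rot']);b=np.radians(bear)
    z=np.array([np.cos(b),np.sin(b),0]);x=np.array([0,0,-1.]);T=np.c_[x,np.cross(z,x),z]
    print('t',round(s['time_s'],2),'pos',np.round(s['tcp_pos'],4),'zb',round(np.degrees(np.arctan2(R[1,2],R[0,2])),2),'w',round(s['gripper_width'],3),'F',np.round(s['wrist_force'],1),'j',np.round(s['joints'],0))
    print('cmd t',np.round(R.T@(np.array(pos)-s['tcp_pos'])/.75,4),'a',np.round(cv2.Rodrigues(R.T@T)[0].ravel()/np.pi,4))
E
python3 -c "
from h import *
go([.513,-.172,.30],60)"
```

```text
t 1.07 pos [ 0.2844 -0.4459  0.2639] zb 50.1 w 0.998 F [ 0.5 -0.5  0.7] j [-40.  12. -11.   0. -67.  -0.]
cmd t [-4.810e-02  4.000e-04  4.757e-01] a [-0.055  -0.      0.0002]
```

Request:
play_rows([
  {"fingers": -1,"tx": -0.048,"ty": 0,"tz": 0.4757,"ax": -0.055,"ay": 0,"az": 0},
  {"fingers": -1,"tx": -0.048,"ty": 0,"tz": 0.4757,"ax": -0.055,"ay": 0,"az": 0},
  {"fingers": -1,"tx": -0.048,"ty": 0,"tz": 0.4757,"ax": -0.055,"ay": 0,"az": 0},
  {"fingers": -1,"tx": -0.048,"ty": 0,"tz": 0.4757,"ax": -0.055,"ay": 0,"az": 0},
  {"fingers": -1,"tx": -0.048,"ty": 0,"tz": 0.4757,"ax": -0.055,"ay": 0,"az": 0},
])

```text
time_s: 1.48
tcp_pos: [0.4183, -0.2873, 0.2852]
ee_rot: [[0.001, -0.863, 0.505], [-0.0, 0.505, 0.863], [-1.0, -0.001, 0.0]]
wrist_force: [0.3, 0.3, -0.3]
gripper_width: 1.0
```

```bash
python3 -c "
from h import *
go([.513,-.172,.30],60)"
```

```text
t 1.48 pos [ 0.4183 -0.2873  0.2852] zb 59.69 w 1.0 F [ 0.3  0.3 -0.3] j [-16.   9. -12.   0. -70. -14.]
cmd t [-0.0197 -0.0314  0.1964] a [-0.0017  0.0001  0.0003]
```

Request:
play_rows([
  {"fingers": -1,"tx": -0.0197,"ty": -0.0314,"tz": 0.1964,"ax": -0.0017,"ay": 0,"az": 0},
  {"fingers": -1,"tx": -0.0197,"ty": -0.0314,"tz": 0.1964,"ax": -0.0017,"ay": 0,"az": 0},
  {"fingers": -1,"tx": -0.0197,"ty": -0.0314,"tz": 0.1964,"ax": -0.0017,"ay": 0,"az": 0},
  {"fingers": -1,"tx": -0.0197,"ty": -0.0314,"tz": 0.1964,"ax": -0.0017,"ay": 0,"az": 0},
  {"fingers": -1,"tx": -0.0197,"ty": -0.0314,"tz": 0.1964,"ax": -0.0017,"ay": 0,"az": 0},
])

```text
time_s: 1.9
tcp_pos: [0.5152, -0.1706, 0.2995]
ee_rot: [[0.002, -0.868, 0.496], [0.0, 0.496, 0.868], [-1.0, -0.002, 0.001]]
wrist_force: [0.0, -0.4, 0.9]
gripper_width: 1.0
```

Run:
```python
from h import *
go([.513,-.172,.30],60)
s=r.sense();p=viewer.capture('wrist');save(p,'w1.png')
for uv,a in green(p): print(uv,a,toz(p,uv,.08,s))
R,t=cam(p,s);print(-R.T@t)
# rectified top-down view at z=0.138 (knob top) around axis estimate and at .096
out=[]
for z in (.138,.096):
    n=300;g=np.linspace(-.06,.06,n)
    X=np.array([[.513+gx,-.172+gy,z] for gx in g[::-1] for gy in g[::-1]])
    m=proj(p,X,s).reshape(n,n,2).astype(np.float32)
    out.append(cv2.remap(p['image'],m[...,0],m[...,1],cv2.INTER_CUBIC))
o=np.hstack(out);cv2.imwrite('pics/rect1.png',cv2.cvtColor(o,cv2.COLOR_RGB2BGR))
```

```text
t 1.9 pos [ 0.5152 -0.1706  0.2995] zb 60.28 w 1.0 F [ 0.  -0.4  0.9] j [ -1.  12.  -6.  -0. -72. -29.]
cmd t [-0.0006  0.0016 -0.0031] a [0.0016 0.0003 0.0006]
[ 0.47344941 -0.24345926  0.44334338]
```

View pics/rect1.png

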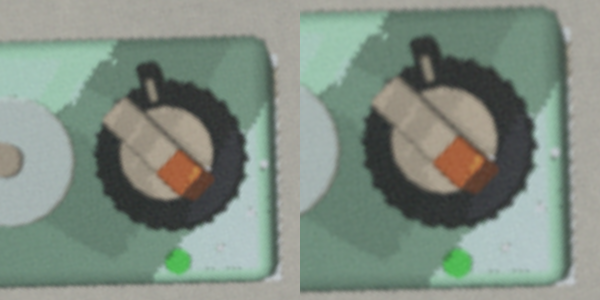

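View pics/w1.png

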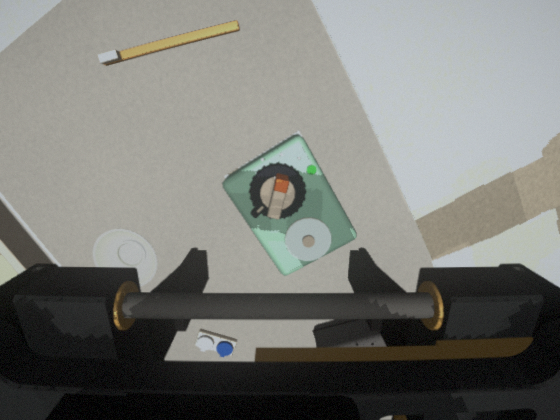

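```bash
cat >> h.py <<'E'
def rect(p,s,c,z,n=600,h=.06):
    g=np.linspace(h,-h,n)
    X=np.stack(np.broadcast_arrays(c[0]+g[:,None],c[1]+g[None,:],np.array(z)),-1)
    m=proj(p,X,s).reshape(n,n,2).astype(np.float32)
    return cv2.remap(p['image'],m[...,0],m[...,1],cv2.INTER_LINEAR), g
def ring(p,s,c):
    im,g=rect(p,s,c,.096); m=(im.max(2)<85).astype(np.uint8)
    n,l,st,_=cv2.connectedComponentsWithStats(m); i=1+np.argmax(st[1:,4]); v,u=np.nonzero(l==i)
    x=c[0]+g[v];y=c[1]+g[u]; cc=np.array(c[:2],float)
    for _ in range(10):  # outermost dark radius per direction, robust circle fit r=.034
        a=np.degrees(np.arctan2(y-cc[1],x-cc[0])).astype(int)//4; d=np.hypot(x-cc[0],y-cc[1])
        e=[(np.radians(k*4+2+ (0 if k>=0 else 0)),d[a==k].max()) for k in np.unique(a)]
        e=np.array(e);ok=abs(e[:,1]-np.median(e[:,1]))<.003;e=e[ok]
        A=np.c_[np.cos(e[:,0]),np.sin(e[:,0]),np.ones(len(e))];q=np.linalg.lstsq(A,e[:,1],rcond=None)[0];cc=cc+q[:2]
    return cc,q[2],len(e)
def dot(p,s,c):
    im,g=rect(p,s,c,.08,h=.08); hs=cv2.cvtColor(im,cv2.COLOR_RGB2HSV)
    m=cv2.inRange(hs,(45,110,60),(75,255,255));n,l,st,ce=cv2.connectedComponentsWithStats(m)
    i=1+np.argmax(st[1:,4]);u,v=ce[i];k=g[0]-g[1];return np.array([c[0]+g[0]-v*k,c[1]+g[0]-u*k]),2*np.sqrt(st[i,4]/np.pi)*k
def meas(p,s,c=(.515,-.172)):
    a,rr,n=ring(p,s,c);d,dd=dot(p,s,c);v=d-a
    print('axis',a.round(4),'r',rr.round(4),n,'dot',d.round(4),'dia',dd.round(4),'dist',np.hypot(*v).round(4),'bearing',(np.degrees(np.arctan2(v[1],v[0]))%360).round(1))
    # bar: orange + bar direction at z=.138
    im,g=rect(p,s,a,.138);hs=cv2.cvtColor(im,cv2.COLOR_RGB2HSV);m=cv2.inRange(hs,(4,120,90),(20,255,255))
    n,l,st,ce=cv2.connectedComponentsWithStats(m)
    if n>1:
        i=1+np.argmax(st[1:,4]);k=g[0]-g[1];o=np.array([g[0]-ce[i][1]*k,g[0]-ce[i][0]*k]);print('orange',o.round(4),st[i,4],'bearing',(np.degrees(np.arctan2(o[1],o[0]))%360).round(1))
    return a,d
E
python3 - <<'E'
from h import *
s=r.sense()
for n in('wrist','top','scene'):
    p=viewer.capture(n)
    try: print(n);meas(p,s)
    except Exception as e: print(repr(e))
E
```

```text
wrist
axis [ 0.5158 -0.1715] r 0.0342 79 dot [ 0.4672 -0.1718] dia 0.0107 dist 0.0487 bearing 180.4
orange [-0.0129 -0.0141] 5462 bearing 227.6
top
axis [ 0.5168 -0.1795] r 0.045 33 dot [ 0.4665 -0.173 ] dia 0.0118 dist 0.0507 bearing 172.6
scene
axis [ 0.5209 -0.1694] r 0.0363 75 dot [ 0.4665 -0.1726] dia 0.0124 dist 0.0545 bearing 183.3
orange [-0.0103 -0.0148] 6246 bearing 235.2
```

```bash
python3 -c "
from h import *
go([.5153,-.172,.165],47.4)"
```

```text
t 2.1 pos [ 0.5116 -0.1742  0.2991] zb 59.96 w 1.0 F [ 0.1 -0.1  0.3] j [ -2.  12.  -6.  -0. -72. -28.]
cmd t [ 0.1788 -0.0029  0.005 ] a [ 0.0698 -0.0001 -0.0001]
```

Request:
play_rows([
  {"fingers": -1,"tx": 0.045,"ty": -0.0015,"tz": 0.0025,"ax": 0.035,"ay": 0,"az": 0},
  {"fingers": -1,"tx": 0.09,"ty": -0.0029,"tz": 0.005,"ax": 0.0698,"ay": 0,"az": 0},
  {"fingers": -1,"tx": 0.135,"ty": -0.0029,"tz": 0.005,"ax": 0.0698,"ay": 0,"az": 0},
  {"fingers": -1,"tx": 0.1788,"ty": -0.0029,"tz": 0.005,"ax": 0.0698,"ay": 0,"az": 0},
  {"fingers": -1,"tx": 0.1788,"ty": -0.0029,"tz": 0.005,"ax": 0.0698,"ay": 0,"az": 0},
])

```text
time_s: 2.52
tcp_pos: [0.5105, -0.1721, 0.1588]
ee_rot: [[-0.014, -0.734, 0.679], [0.003, 0.679, 0.734], [-1.0, 0.012, -0.007]]
wrist_force: [-1.0, 0.0, -1.0]
gripper_width: 1.007
```

Run:
```python
from h import *
for i in range(3):
    s=r.sense();p=viewer.capture('wrist');meas(p,s)
save(p,'w2.png')
go([.5153,-.172,.128],47.4)
a=(.5153,-.172)
o=np.hstack([rect(p,s,a,z,n=400)[0] for z in(.138,.096)]);cv2.imwrite('pics/rect2.png',cv2.cvtColor(o,cv2.COLOR_RGB2BGR))
```

```text
axis [ 0.5152 -0.172 ] r 0.0347 78 dot [ 0.4673 -0.1718] dia 0.0112 dist 0.0479 bearing 179.7
orange [-0.0143 -0.015 ] 7330 bearing 226.3
axis [ 0.5153 -0.172 ] r 0.0346 79 dot [ 0.4673 -0.1717] dia 0.0113 dist 0.048 bearing 179.7
orange [-0.0143 -0.015 ] 7222 bearing 226.3
axis [ 0.5153 -0.172 ] r 0.0346 79 dot [ 0.4673 -0.1717] dia 0.0113 dist 0.0481 bearing 179.7
orange [-0.0143 -0.0149] 7103 bearing 226.3
t 2.67 pos [ 0.5167 -0.1728  0.1669] zb 47.39 w 0.999 F [0.1 0.  0.6] j [ -1.  18. -17.   0. -55. -41.]
cmd t [ 0.0519  0.0022 -0.0005] a [-0.      0.0002  0.0008]
```

View pics/rect2.png

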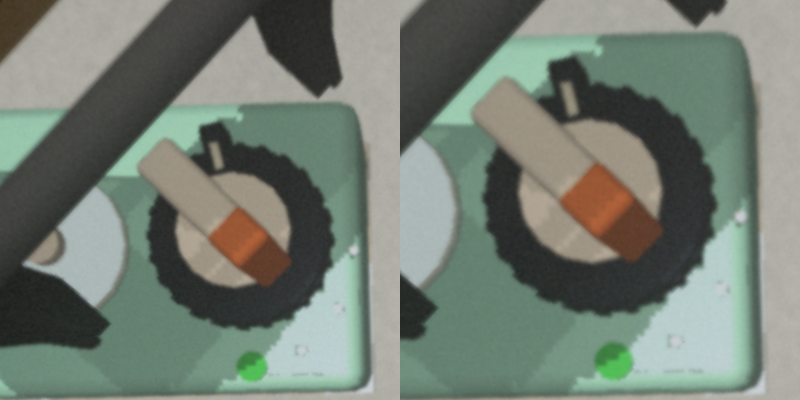

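```bash
python3 -c "
from h import *
go([.5153,-.172,.128],45)"
```

```text
t 2.67 pos [ 0.5167 -0.1728  0.1669] zb 47.39 w 0.999 F [0.1 0.  0.6] j [ -1.  18. -17.   0. -55. -41.]
cmd t [ 0.0519  0.0022 -0.0005] a [0.0133 0.0002 0.0008]
```

Request:
play_rows([
  {"fingers": -1,"tx": 0.015,"ty": 0,"tz": 0,"ax": 0.0133,"ay": 0,"az": 0},
  {"fingers": -1,"tx": 0.03,"ty": 0,"tz": 0,"ax": 0.0133,"ay": 0,"az": 0},
  {"fingers": -1,"tx": 0.042,"ty": 0,"tz": 0,"ax": 0.0133,"ay": 0,"az": 0},
  {"fingers": -1,"tx": 0.0495,"ty": 0,"tz": 0,"ax": 0.0133,"ay": 0,"az": 0},
  {"fingers": -1,"tx": 0.0495,"ty": 0,"tz": 0,"ax": 0.0133,"ay": 0,"az": 0},
])

```text
time_s: 3.08
tcp_pos: [0.516, -0.1719, 0.1282]
ee_rot: [[0.0, -0.707, 0.707], [-0.0, 0.707, 0.707], [-1.0, -0.0, 0.0]]
wrist_force: [-0.4, 0.1, -0.6]
gripper_width: 1.0
```

Request:
play_rows([
  {"fingers": -1,"tx": 0,"ty": 0,"tz": 0,"ax": 0,"ay": 0,"az": 0},
  {"fingers": -1,"tx": 0,"ty": 0,"tz": 0,"ax": 0,"ay": 0,"az": 0},
  {"fingers": -1,"tx": 0,"ty": 0,"tz": 0,"ax": 0,"ay": 0,"az": 0},
])

```text
time_s: 3.33
tcp_pos: [0.5164, -0.1718, 0.1288]
ee_rot: [[0.002, -0.708, 0.707], [-0.0, 0.707, 0.708], [-1.0, -0.001, 0.001]]
wrist_force: [-0.8, 0.4, -0.6]
gripper_width: 1.0
```

```bash
python3 -c "
from h import *
go([.5153,-.172,.128],45)"
```

```text
t 3.33 pos [ 0.5164 -0.1718  0.1288] zb 45.04 w 1.0 F [-0.8  0.4 -0.6] j [ -1.  21. -20.   0. -50. -44.]
cmd t [ 0.0011  0.0009 -0.0013] a [0.0002 0.0003 0.0004]
```

Request:
play_rows([
  {"fingers": 1,"tx": 0.001,"ty": 0.0009,"tz": -0.0012,"ax": 0,"ay": 0,"az": 0},
  {"fingers": 1,"tx": 0.001,"ty": 0.0009,"tz": -0.0012,"ax": 0,"ay": 0,"az": 0},
  {"fingers": 1,"tx": 0.001,"ty": 0.0009,"tz": -0.0012,"ax": 0,"ay": 0,"az": 0},
  {"fingers": 1,"tx": 0.001,"ty": 0.0009,"tz": -0.0012,"ax": 0,"ay": 0,"az": 0},
  {"fingers": 1,"tx": 0.001,"ty": 0.0009,"tz": -0.0012,"ax": 0,"ay": 0,"az": 0},
])

```text
time_s: 3.75
tcp_pos: [0.5148, -0.1719, 0.1273]
ee_rot: [[0.0, -0.707, 0.707], [-0.0, 0.707, 0.707], [-1.0, -0.0, -0.0]]
wrist_force: [-0.3, 0.1, 0.4]
gripper_width: 0.712
```

Request:
play_rows([
  {"fingers": 1,"tx": 0,"ty": 0,"tz": 0,"ax": 0,"ay": 0,"az": 0},
  {"fingers": 1,"tx": 0,"ty": 0,"tz": 0,"ax": 0,"ay": 0,"az": 0},
  {"fingers": 1,"tx": 0,"ty": 0,"tz": 0,"ax": 0,"ay": 0,"az": 0},
  {"fingers": 1,"tx": 0,"ty": 0,"tz": 0,"ax": 0,"ay": 0,"az": 0},
  {"fingers": 1,"tx": 0,"ty": 0,"tz": 0,"ax": 0,"ay": 0,"az": 0},
])

```text
time_s: 4.17
tcp_pos: [0.5148, -0.1719, 0.1273]
ee_rot: [[-0.0, -0.707, 0.707], [-0.0, 0.707, 0.707], [-1.0, 0.0, -0.0]]
wrist_force: [-0.1, 0.9, 0.6]
gripper_width: 0.317
```

```bash
python3 -c "
from h import *
s=r.sense();print(s['moment'])
go([.5153,-.172,.128],0.1)"
```

```text
[-0.01116723  0.09247664  0.00310181]
t 4.17 pos [ 0.5148 -0.1719  0.1273] zb 45.02 w 0.317 F [-0.1  0.9  0.6] j [ -1.  21. -20.   0. -49. -44.]
cmd t [-0.001  -0.0006  0.0004] a [ 0.2496 -0.      0.    ]
```

Still closing (0.317 ≈ 28 mm; the bar is 0.16).

Request:
play_rows([
  {"fingers": 1,"tx": 0,"ty": 0,"tz": 0,"ax": 0,"ay": 0,"az": 0},
  {"fingers": 1,"tx": 0,"ty": 0,"tz": 0,"ax": 0,"ay": 0,"az": 0},
  {"fingers": 1,"tx": 0,"ty": 0,"tz": 0,"ax": 0,"ay": 0,"az": 0},
  {"fingers": 1,"tx": 0,"ty": 0,"tz": 0,"ax": 0,"ay": 0,"az": 0},
  {"fingers": 1,"tx": 0,"ty": 0,"tz": 0,"ax": 0,"ay": 0,"az": 0},
])

```text
time_s: 4.58
tcp_pos: [0.5151, -0.1722, 0.1273]
ee_rot: [[0.001, -0.707, 0.707], [-0.001, 0.707, 0.707], [-1.0, -0.001, 0.0]]
wrist_force: [1.8, -2.9, -1.3]
gripper_width: 0.163
```

```bash
python3 -c "
from h import *
s=r.sense();print(s['moment'])
go([.5153,-.172,.128],0.1)"
```

```text
[-0.80082243 -0.4025512   0.02208387]
t 4.58 pos [ 0.5151 -0.1722  0.1273] zb 45.03 w 0.163 F [ 1.8 -2.9 -1.3] j [ -1.  21. -20.   0. -49. -44.]
cmd t [-0.0009  0.      0.0004] a [2.496e-01 2.000e-04 2.000e-04]
```

Request:
play_rows([
  {"fingers": 1,"tx": 0,"ty": 0,"tz": 0,"ax": 0.012,"ay": 0,"az": 0},
  {"fingers": 1,"tx": 0,"ty": 0,"tz": 0,"ax": 0.034,"ay": 0,"az": 0},
  {"fingers": 1,"tx": 0,"ty": 0,"tz": 0,"ax": 0.06,"ay": 0,"az": 0},
  {"fingers": 1,"tx": 0,"ty": 0,"tz": 0,"ax": 0.086,"ay": 0,"az": 0},
  {"fingers": 1,"tx": 0,"ty": 0,"tz": 0,"ax": 0.11,"ay": 0,"az": 0},
])

```text
time_s: 5.0
tcp_pos: [0.5149, -0.1719, 0.1273]
ee_rot: [[0.0, -0.423, 0.906], [-0.0, 0.906, 0.423], [-1.0, -0.0, 0.0]]
wrist_force: [1.0, -1.5, -0.3]
gripper_width: 0.159
```

Request:
play_rows([
  {"fingers": 1,"tx": 0,"ty": 0,"tz": 0,"ax": 0.024,"ay": 0,"az": 0},
  {"fingers": 1,"tx": 0,"ty": 0,"tz": 0,"ax": 0.048,"ay": 0,"az": 0},
  {"fingers": 1,"tx": 0,"ty": 0,"tz": 0,"ax": 0.072,"ay": 0,"az": 0},
  {"fingers": 1,"tx": 0,"ty": 0,"tz": 0,"ax": 0.094,"ay": 0,"az": 0},
  {"fingers": 1,"tx": 0,"ty": 0,"tz": 0,"ax": 0.11,"ay": 0,"az": 0},
])

```text
time_s: 5.42
tcp_pos: [0.5148, -0.1716, 0.1273]
ee_rot: [[0.0, -0.091, 0.996], [0.001, 0.996, 0.091], [-1.0, 0.001, 0.0]]
wrist_force: [0.1, -0.7, -0.1]
gripper_width: 0.158
```

Request:
play_rows([
  {"fingers": 1,"tx": 0,"ty": 0,"tz": 0,"ax": 0.012,"ay": 0,"az": 0},
  {"fingers": 1,"tx": 0,"ty": 0,"tz": 0,"ax": 0.022,"ay": 0,"az": 0},
  {"fingers": 1,"tx": 0,"ty": 0,"tz": 0,"ax": 0.0275,"ay": 0,"az": 0},
  {"fingers": 1,"tx": 0,"ty": 0,"tz": 0,"ax": 0.0296,"ay": 0,"az": 0},
  {"fingers": 1,"tx": 0,"ty": 0,"tz": 0,"ax": 0.0296,"ay": 0,"az": 0},
])

```text
time_s: 5.83
tcp_pos: [0.5148, -0.1715, 0.1273]
ee_rot: [[0.0, -0.002, 1.0], [0.001, 1.0, 0.002], [-1.0, 0.001, 0.0]]
wrist_force: [-0.4, 0.9, 0.7]
gripper_width: 0.157
```

Run:
```python
from h import *
s=r.sense();print(s['moment']);p=viewer.capture('wrist');save(p,'w3.png')
go([.5153,-.172,.128],0.1)
d,dd=dot(p,s,(.5153,-.172));print(d,dd)
a=(.5153,-.172)
o=np.hstack([rect(p,s,a,z,n=400)[0] for z in(.138,.08)]);cv2.imwrite('pics/rect3.png',cv2.cvtColor(o,cv2.COLOR_RGB2BGR))
```

```text
[ 0.55554547 -0.16237776  0.00859654]
t 5.88 pos [ 0.5148 -0.1715  0.1273] zb 0.11 w 0.161 F [ 0.3  1.4 -0.6] j [ -1.  21. -20.  -0. -49. -89.]
cmd t [-0.0009 -0.0006  0.0006] a [ 0.0001  0.0001 -0.0002]
[ 0.46753745 -0.17203772] 0.011540249669411546
```

View pics/rect3.png

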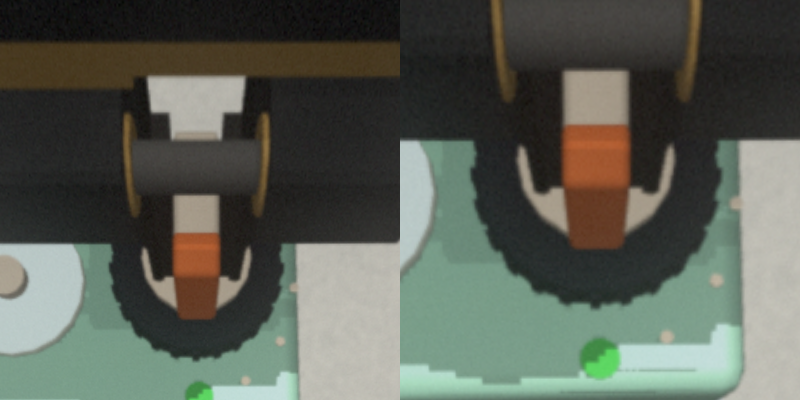

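Request:
play_rows([
  {"fingers": -1,"tx": 0,"ty": 0,"tz": 0,"ax": 0,"ay": 0,"az": 0},
  {"fingers": -1,"tx": 0,"ty": 0,"tz": 0,"ax": 0,"ay": 0,"az": 0},
  {"fingers": -1,"tx": 0,"ty": 0,"tz": 0,"ax": 0,"ay": 0,"az": 0},
  {"fingers": -1,"tx": 0,"ty": 0,"tz": 0,"ax": 0,"ay": 0,"az": 0},
  {"fingers": -1,"tx": 0,"ty": 0,"tz": 0,"ax": 0,"ay": 0,"az": 0},
])

```text
time_s: 6.3
tcp_pos: [0.5146, -0.172, 0.1272]
ee_rot: [[-0.0, -0.002, 1.0], [-0.0, 1.0, 0.002], [-1.0, -0.0, -0.0]]
wrist_force: [0.6, 0.1, -0.2]
gripper_width: 0.454
```

Request:
play_rows([
  {"fingers": -1,"tx": -0.02,"ty": 0,"tz": 0,"ax": 0,"ay": 0,"az": 0},
  {"fingers": -1,"tx": -0.05,"ty": 0,"tz": 0,"ax": 0,"ay": 0,"az": 0},
  {"fingers": -1,"tx": -0.09,"ty": 0,"tz": 0,"ax": 0,"ay": 0,"az": 0},
  {"fingers": -1,"tx": -0.12,"ty": 0,"tz": 0,"ax": 0,"ay": 0,"az": 0},
  {"fingers": -1,"tx": -0.13,"ty": 0,"tz": 0,"ax": 0,"ay": 0,"az": 0},
])

```text
time_s: 6.72
tcp_pos: [0.5165, -0.1723, 0.2288]
ee_rot: [[0.007, -0.002, 1.0], [-0.002, 1.0, 0.002], [-1.0, -0.002, 0.007]]
wrist_force: [0.2, -0.2, -0.2]
gripper_width: 0.831
```

Run:
```python
from h import *
for i in range(5):
    s=r.sense();p=viewer.capture('wrist')
    if i>1: meas(p,s)
save(p,'w4.png')
go([.5153,-.172,.128],0.1)
a=(.5153,-.172)
o=np.hstack([rect(p,s,a,z,n=400)[0] for z in(.138,.096)]);cv2.imwrite('pics/rect4.png',cv2.cvtColor(o,cv2.COLOR_RGB2BGR))
```

```text
axis [ 0.5149 -0.1709] r 0.0343 81 dot [ 0.4673 -0.172 ] dia 0.0111 dist 0.0476 bearing 181.4
orange [-0.0197 -0.0001] 6264 bearing 180.3
axis [ 0.5148 -0.1709] r 0.0343 81 dot [ 0.4673 -0.172 ] dia 0.011 dist 0.0476 bearing 181.3
orange [-0.0197 -0.0001] 6253 bearing 180.2
axis [ 0.5148 -0.1708] r 0.0343 81 dot [ 0.4673 -0.172 ] dia 0.011 dist 0.0475 bearing 181.4
orange [-0.0197 -0.0001] 6367 bearing 180.4
t 6.97 pos [ 0.5137 -0.1717  0.223 ] zb 0.08 w 0.981 F [-0.1 -0.5 -0.2] j [ -1.  15. -13.  -0. -63. -89.]
cmd t [ 0.1267 -0.0005  0.0025] a [-0.0001 -0.001  -0.0002]
```

View pics/rect4.png

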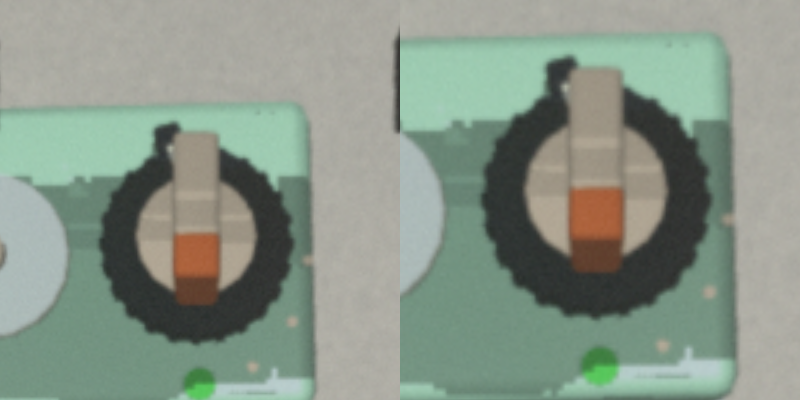

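```bash
python3 -c "
from h import *
s=r.sense();print(s['time_s'],s['gripper_width'],np.abs(s['joint_velocities']).max())
print(job.finish_job())"
```

```text
6.9667 0.9808745193139945 0.5083141238293739
the job is handed in; nothing more can be done
None
```

I gripped the white timer knob by its bar and turned it about 45° clockwise until the orange end pointed at the green dot. Then I let go, raised the gripper about 95 mm clear of the knob, and handed the job in at 7.0 s.

- **Pointer:** in the last wrist-camera check the orange end was at a bearing of 180.3° and the green dot at 181.4°. Earlier measurements put the dot between 179.7° and 180.5°. These disagree by about 1.7°, so the knob should be within about 1° of the dot. I did not correct it further.
- **Outer ring:** its tab was in the same place before and after, about 15° from straight up in the flattened overhead picture both times.
- **Forces and cameras:** the wrist force was at most about 4 N at the readings I took. My automatic dial measurement did not give reliable results from the top and scene cameras, so these figures come from the wrist camera.

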